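# Make up the carrier for the reading room

### The arm

A 6-joint arm with a two-finger parallel gripper is mounted at the origin on the work surface. World frame = base frame: x ahead of the robot, y to its left, z up, the work surface at z = 0. Lengths are in mm, angles in rad, forces in N, time in s.
With the tool pointing down it reaches from about 300 to 825 mm from the base axis. Payload 5.4 kg.
Tool frame: the origin (TCP) lies on the centre line of the jaws, within the pads' length; the fingertips stand 22 mm ahead of it and the grasp point (between the pads) lies 3 mm ahead of it; z points along the fingers, y is the line along which they close (so a half turn about z gives the same grasp; the last joint's range is limited). The gripper opens to 92 mm and grips with 3 to 60 N. Pads are 20 mm wide; open, the fingers measure 128 mm over their backs; the gripper's body (75 mm by 189 mm) begins 69 mm behind the grasp point.
Start: joints at [-1.386, 0.158, 1.597, -0, 1.386, -0.21], TCP at [221.134, -530.76, 236.601] pointing down, gripper open.
Joint ranges: [-2.91, 2.91], [-0.94, 2.29], [0.18, 2.7], [-1.29, 4.43], [0.17, 2.64], [-3, 3]. Speed limits (rad/s): [2.57, 2.57, 3.14, 3.14, 3.14, 3.14].

### API

Orientations are given as a unit quaternion [x, y, z, w].
In Python, from workcell import manip, imaging gives the robot as it stands. The module is installed in compiled form; this text tells all that it offers. Calls block until the motion is done:
- manip.move_ptp(position, orientation): joint-space move of the TCP to a pose.
- manip.servo_line(position, ori=None, speed=150): straight line of the TCP; ori=None keeps the orientation; speed is the mean speed in mm/s.
- manip.set_joints(angles): joint-space move.
- manip.gripper_open() and manip.gripper_close(strength=None): open the fingers fully, or close them until they stop; strength is the grip in N (None keeps the last).
- manip.sleep(seconds).
- manip.solve_ik(position, orientation): joint angles nearest the present ones, or None.
- manip.read_state(): the state.
- imaging.read_camera(name): name is "side" or "top" or "wrist"; returns a dict with "image" (420x560x3 uint8, red, green, blue), "fx", "fy", "cx", "cy" (pixels), "k1" (the pictures are not rectified: a ray, as slopes to the right and down, at radius r is drawn at 1 + k1 r^2 times it, then the intrinsics apply), "extrinsics" (4x4, takes a point from camera to world coordinates). Camera axes: x right, y down, z forward; pixel columns grow to the right and rows downward; lengths in mm; the calibration is good to about 2 mm. A picture is of the moment at which its call begins. There is no depth.
A pose or a line that the arm cannot do raises manip.IKError and nothing moves.
- manip.sign_off(): hands the job in; it is judged then, once.
The state is a dict: "time_s": time; "joint_positions": joint angles; "joint_vel": joint speeds; "joint_torque": joint torques, N m; "ee_pos": TCP position; "tcp_rot": TCP orientation; "ft_force": force on the tool from outside, world axes, zero at the start; "ft_torque": the same for the moment, N m; "finger_gap": finger opening in mm; "finger_force": force on a finger pad.
Only numpy, scipy, OpenCV 4.12 (cv2) and the standard library are available. Lean on these libraries where they do the work, as an engineer would, in place of code of your own. Each camera call takes 0.05 s, during which the arm holds its last target. There are 200 camera calls.

### The job

Make up the carrier for the reading room: every register with a blue band, in the carrier or on the table, is damaged and goes into the grey conservation crate, stood spine up and side by side on its floor, and every pocket then empty gets one of the sound spares, spine up and fully down. Leave the sound registers already in the carrier where they are and the spares left over on the table, set the books down rather than dropping them, and do not disturb the other things on the desk. When the carrier is full, press the green button to call the book lift.

Things in the scene. Friction and masses are not known exactly. Their poses are not given: they have to be found in the camera images.
- seated1: Sound register (no blue band) that stands in one of the carrier's pockets from the start (which one varies; may be absent): a small leather-bound register standing on its fore-edge with its spine up: 120 long, 52 thick, 60 high, about 0.3 kg. Origin: centre of its underside; x along its length, y through its thickness, z up to the spine.
- seated2: Sound register (no blue band) that stands in one of the carrier's pockets from the start (which one varies; may be absent): a small leather-bound register standing on its fore-edge with its spine up: 120 long, 52 thick, 60 high, about 0.3 kg. Origin: centre of its underside; x along its length, y through its thickness, z up to the spine.
- seated3: Sound register (no blue band) that stands in one of the carrier's pockets from the start (which one varies; may be absent): a small leather-bound register standing on its fore-edge with its spine up: 120 long, 52 thick, 60 high, about 0.3 kg. Origin: centre of its underside; x along its length, y through its thickness, z up to the spine.
- seated4: Sound register (no blue band) that stands in one of the carrier's pockets from the start (which one varies; may be absent): a small leather-bound register standing on its fore-edge with its spine up: 120 long, 52 thick, 60 high, about 0.3 kg. Origin: centre of its underside; x along its length, y through its thickness, z up to the spine.
- spare1: Spare sound register (tan or dark red, no blue band) on the table to the robot's left at the start: a small leather-bound register standing on its fore-edge with its spine up: 120 long, 52 thick, 60 high, about 0.3 kg. Origin: centre of its underside; x along its length, y through its thickness, z up to the spine.
- spare2: Spare sound register (tan or dark red, no blue band) on the table to the robot's left at the start: a small leather-bound register standing on its fore-edge with its spine up: 120 long, 52 thick, 60 high, about 0.3 kg. Origin: centre of its underside; x along its length, y through its thickness, z up to the spine.
- spare3: Spare sound register (tan or dark red, no blue band) on the table to the robot's left at the start: a small leather-bound register standing on its fore-edge with its spine up: 120 long, 52 thick, 60 high, about 0.3 kg. Origin: centre of its underside; x along its length, y through its thickness, z up to the spine.
- spare4: Spare sound register (tan or dark red, no blue band) on the table to the robot's left at the start: a small leather-bound register standing on its fore-edge with its spine up: 120 long, 52 thick, 60 high, about 0.3 kg. Origin: centre of its underside; x along its length, y through its thickness, z up to the spine.
- flagged1: Damaged register with a bright blue paper band round it, in a carrier pocket at the start (may be absent): a small leather-bound register standing on its fore-edge with its spine up: 120 long, 52 thick, 60 high, about 0.3 kg. Origin: centre of its underside; x along its length, y through its thickness, z up to the spine.
- flagged2: Damaged register with a bright blue paper band round it, in a carrier pocket at the start (may be absent): a small leather-bound register standing on its fore-edge with its spine up: 120 long, 52 thick, 60 high, about 0.3 kg. Origin: centre of its underside; x along its length, y through its thickness, z up to the spine.
- flagged3: Damaged register with a bright blue paper band round it, on the table among the spares at the start (may be absent): a small leather-bound register standing on its fore-edge with its spine up: 120 long, 52 thick, 60 high, about 0.3 kg. Origin: centre of its underside; x along its length, y through its thickness, z up to the spine.
- carrier: Wooden tray with dark green insert, fixed, 270 (x) by 314 (y), 42 high; steel handles on its y ends reach 22 further, 32 high. Six pockets, 3 along x (pitch 88) by 2 along y (pitch 150), each 62 (x) by 132 (y), 32 deep, floor 10 above the table: a register stands in it along the carrier's y, 28 of it above the tray, 36 free between neighbours. Origin: centre of underside.
- pocket1 (a point): Centre of the floor of the carrier pocket at carrier x -88, y -75; axes as the carrier's.
- pocket2 (a point): Centre of the floor of the carrier pocket at carrier x +0, y -75; axes as the carrier's.
- pocket3 (a point): Centre of the floor of the carrier pocket at carrier x +88, y -75; axes as the carrier's.
- pocket4 (a point): Centre of the floor of the carrier pocket at carrier x -88, y +75; axes as the carrier's.
- pocket5 (a point): Centre of the floor of the carrier pocket at carrier x +0, y +75; axes as the carrier's.
- pocket6 (a point): Centre of the floor of the carrier pocket at carrier x +88, y +75; axes as the carrier's.
- crate: Shallow grey conservation crate with blue labels on its sides, fixed, right of the carrier, outside 260 (x) by 160 (y), 38 high, walls and floor 5 thick; room for three registers standing lengthwise along its y, side by side at x -80, 0 and +80. Origin: centre of its underside.
- call_top (a point): Centre of the top of the round green call button (38 across, about 70 above the table) on the grey book-lift station, fixed, right of the carrier beyond the crate; pressed straight down.
- call (a joint): Travel of the call button: 0 up, 0.007 m fully down; springs back; fully down takes 5 N.
- loupe: Bystander: domed glass loupe with a dark rim, 67 across, 36 high, beyond the carrier on the left. Origin: centre of its underside.
- pencils: Bystander: dark steel pencil pot, 72 across, 95 high with pencils to 135, beyond the carrier on the right. Origin: centre of its underside.
Mind the look-alikes: they are no part of the job. What is shaped like the spare3 but turquoise is not meant.

How it is judged (in metres and radians):
On the way, in this order (a step that is already met when the one before it is completed fails the run):
1. all blue-banded registers are in the crate and a sound register is seated in each of the six pockets (((horizontal distance between seated1 and pocket1 below 0.014 m and z of seated1 in the frame of carrier below 0.016 m and angle between seated1's own z axis and vertical below 0.12 rad) or (horizontal distance between seated2 and pocket1 below 0.014 m and z of seated2 in the frame of carrier below 0.016 m and angle between seated2's own z axis and vertical below 0.12 rad) or (horizontal distance between seated3 and pocket1 below 0.014 m and z of seated3 in the frame of carrier below 0.016 m and angle between seated3's own z axis and vertical below 0.12 rad) or (horizontal distance between seated4 and pocket1 below 0.014 m and z of seated4 in the frame of carrier below 0.016 m and angle between seated4's own z axis and vertical below 0.12 rad) or (horizontal distance between spare1 and pocket1 below 0.014 m and z of spare1 in the frame of carrier below 0.016 m and angle between spare1's own z axis and vertical below 0.12 rad) or (horizontal distance between spare2 and pocket1 below 0.014 m and z of spare2 in the frame of carrier below 0.016 m and angle between spare2's own z axis and vertical below 0.12 rad) or (horizontal distance between spare3 and pocket1 below 0.014 m and z of spare3 in the frame of carrier below 0.016 m and angle between spare3's own z axis and vertical below 0.12 rad) or (horizontal distance between spare4 and pocket1 below 0.014 m and z of spare4 in the frame of carrier below 0.016 m and angle between spare4's own z axis and vertical below 0.12 rad)) and ((horizontal distance between seated1 and pocket2 below 0.014 m and z of seated1 in the frame of carrier below 0.016 m and angle between seated1's own z axis and vertical below 0.12 rad) or (horizontal distance between seated2 and pocket2 below 0.014 m and z of seated2 in the frame of carrier below 0.016 m and angle between seated2's own z axis and vertical below 0.12 rad) or (horizontal distance between seated3 and pocket2 below 0.014 m and z of seated3 in the frame of carrier below 0.016 m and angle between seated3's own z axis and vertical below 0.12 rad) or (horizontal distance between seated4 and pocket2 below 0.014 m and z of seated4 in the frame of carrier below 0.016 m and angle between seated4's own z axis and vertical below 0.12 rad) or (horizontal distance between spare1 and pocket2 below 0.014 m and z of spare1 in the frame of carrier below 0.016 m and angle between spare1's own z axis and vertical below 0.12 rad) or (horizontal distance between spare2 and pocket2 below 0.014 m and z of spare2 in the frame of carrier below 0.016 m and angle between spare2's own z axis and vertical below 0.12 rad) or (horizontal distance between spare3 and pocket2 below 0.014 m and z of spare3 in the frame of carrier below 0.016 m and angle between spare3's own z axis and vertical below 0.12 rad) or (horizontal distance between spare4 and pocket2 below 0.014 m and z of spare4 in the frame of carrier below 0.016 m and angle between spare4's own z axis and vertical below 0.12 rad)) and ((horizontal distance between seated1 and pocket3 below 0.014 m and z of seated1 in the frame of carrier below 0.016 m and angle between seated1's own z axis and vertical below 0.12 rad) or (horizontal distance between seated2 and pocket3 below 0.014 m and z of seated2 in the frame of carrier below 0.016 m and angle between seated2's own z axis and vertical below 0.12 rad) or (horizontal distance between seated3 and pocket3 below 0.014 m and z of seated3 in the frame of carrier below 0.016 m and angle between seated3's own z axis and vertical below 0.12 rad) or (horizontal distance between seated4 and pocket3 below 0.014 m and z of seated4 in the frame of carrier below 0.016 m and angle between seated4's own z axis and vertical below 0.12 rad) or (horizontal distance between spare1 and pocket3 below 0.014 m and z of spare1 in the frame of carrier below 0.016 m and angle between spare1's own z axis and vertical below 0.12 rad) or (horizontal distance between spare2 and pocket3 below 0.014 m and z of spare2 in the frame of carrier below 0.016 m and angle between spare2's own z axis and vertical below 0.12 rad) or (horizontal distance between spare3 and pocket3 below 0.014 m and z of spare3 in the frame of carrier below 0.016 m and angle between spare3's own z axis and vertical below 0.12 rad) or (horizontal distance between spare4 and pocket3 below 0.014 m and z of spare4 in the frame of carrier below 0.016 m and angle between spare4's own z axis and vertical below 0.12 rad)) and ((horizontal distance between seated1 and pocket4 below 0.014 m and z of seated1 in the frame of carrier below 0.016 m and angle between seated1's own z axis and vertical below 0.12 rad) or (horizontal distance between seated2 and pocket4 below 0.014 m and z of seated2 in the frame of carrier below 0.016 m and angle between seated2's own z axis and vertical below 0.12 rad) or (horizontal distance between seated3 and pocket4 below 0.014 m and z of seated3 in the frame of carrier below 0.016 m and angle between seated3's own z axis and vertical below 0.12 rad) or (horizontal distance between seated4 and pocket4 below 0.014 m and z of seated4 in the frame of carrier below 0.016 m and angle between seated4's own z axis and vertical below 0.12 rad) or (horizontal distance between spare1 and pocket4 below 0.014 m and z of spare1 in the frame of carrier below 0.016 m and angle between spare1's own z axis and vertical below 0.12 rad) or (horizontal distance between spare2 and pocket4 below 0.014 m and z of spare2 in the frame of carrier below 0.016 m and angle between spare2's own z axis and vertical below 0.12 rad) or (horizontal distance between spare3 and pocket4 below 0.014 m and z of spare3 in the frame of carrier below 0.016 m and angle between spare3's own z axis and vertical below 0.12 rad) or (horizontal distance between spare4 and pocket4 below 0.014 m and z of spare4 in the frame of carrier below 0.016 m and angle between spare4's own z axis and vertical below 0.12 rad)) and ((horizontal distance between seated1 and pocket5 below 0.014 m and z of seated1 in the frame of carrier below 0.016 m and angle between seated1's own z axis and vertical below 0.12 rad) or (horizontal distance between seated2 and pocket5 below 0.014 m and z of seated2 in the frame of carrier below 0.016 m and angle between seated2's own z axis and vertical below 0.12 rad) or (horizontal distance between seated3 and pocket5 below 0.014 m and z of seated3 in the frame of carrier below 0.016 m and angle between seated3's own z axis and vertical below 0.12 rad) or (horizontal distance between seated4 and pocket5 below 0.014 m and z of seated4 in the frame of carrier below 0.016 m and angle between seated4's own z axis and vertical below 0.12 rad) or (horizontal distance between spare1 and pocket5 below 0.014 m and z of spare1 in the frame of carrier below 0.016 m and angle between spare1's own z axis and vertical below 0.12 rad) or (horizontal distance between spare2 and pocket5 below 0.014 m and z of spare2 in the frame of carrier below 0.016 m and angle between spare2's own z axis and vertical below 0.12 rad) or (horizontal distance between spare3 and pocket5 below 0.014 m and z of spare3 in the frame of carrier below 0.016 m and angle between spare3's own z axis and vertical below 0.12 rad) or (horizontal distance between spare4 and pocket5 below 0.014 m and z of spare4 in the frame of carrier below 0.016 m and angle between spare4's own z axis and vertical below 0.12 rad)) and ((horizontal distance between seated1 and pocket6 below 0.014 m and z of seated1 in the frame of carrier below 0.016 m and angle between seated1's own z axis and vertical below 0.12 rad) or (horizontal distance between seated2 and pocket6 below 0.014 m and z of seated2 in the frame of carrier below 0.016 m and angle between seated2's own z axis and vertical below 0.12 rad) or (horizontal distance between seated3 and pocket6 below 0.014 m and z of seated3 in the frame of carrier below 0.016 m and angle between seated3's own z axis and vertical below 0.12 rad) or (horizontal distance between seated4 and pocket6 below 0.014 m and z of seated4 in the frame of carrier below 0.016 m and angle between seated4's own z axis and vertical below 0.12 rad) or (horizontal distance between spare1 and pocket6 below 0.014 m and z of spare1 in the frame of carrier below 0.016 m and angle between spare1's own z axis and vertical below 0.12 rad) or (horizontal distance between spare2 and pocket6 below 0.014 m and z of spare2 in the frame of carrier below 0.016 m and angle between spare2's own z axis and vertical below 0.12 rad) or (horizontal distance between spare3 and pocket6 below 0.014 m and z of spare3 in the frame of carrier below 0.016 m and angle between spare3's own z axis and vertical below 0.12 rad) or (horizontal distance between spare4 and pocket6 below 0.014 m and z of spare4 in the frame of carrier below 0.016 m and angle between spare4's own z axis and vertical below 0.12 rad)) and x of flagged1 in the frame of crate between -0.107 and 0.107 m and y of flagged1 in the frame of crate between -0.055 and 0.055 m and height (world z) of each of flagged1, flagged2, flagged3 below 0.012 m and angle between each of flagged1, flagged2, flagged3's own z axis and vertical below 0.15 rad and x of flagged2 in the frame of crate between -0.107 and 0.107 m and y of flagged2 in the frame of crate between -0.055 and 0.055 m and x of flagged3 in the frame of crate between -0.107 and 0.107 m and y of flagged3 in the frame of crate between -0.055 and 0.055 m), for 0.2 s.
2. then the green call button is pressed (value of joint call above 0.0045 m), for 0.05 s.
At the end, for the whole second after the job is handed in: Six pockets each hold a sound register: within 14 mm of centre, 6 mm of the floor, 7 degrees of upright; every blue-banded register stands in the crate, on its floor within 7 mm, 8 degrees; spares left over stand on the table or lie there, out of the crate; all at rest, button up (all of step 1 and linear speed of each of spare1, spare2, spare3, spare4, flagged1, flagged2, flagged3 below 0.03 m/s and not (horizontal distance between spare1 and crate below 0.12 m and height (world z) of spare1 below 0.12 m) and not (horizontal distance between spare2 and crate below 0.12 m and height (world z) of spare2 below 0.12 m) and not (horizontal distance between spare3 and crate below 0.12 m and height (world z) of spare3 below 0.12 m) and not (horizontal distance between spare4 and crate below 0.12 m and height (world z) of spare4 below 0.12 m) and height (world z) of each of spare1, spare2, spare3, spare4 below 0.03 m and value of joint call below 0.002 m); the robot touches nothing.
It fails at once if a sound register that was in the carrier from the start is moved by more than 30 mm (distance of any of seated1, seated2, seated3, seated4 from where it was at the start of the episode above 0.03 m).
It fails at once if a bystander (loupe, pencil pot) is moved by more than 40 mm (distance of any of loupe, pencils from where it was at the start of the episode above 0.04 m).
It fails at once if a register is dropped into the carrier or the crate (reaches 1 m/s near the bottom, as from 50 mm) ((height (world z) of seated1 below 0.045 m and horizontal distance between seated1 and carrier below 0.15 m and linear speed of seated1 above 1 m/s) or (height (world z) of seated2 below 0.045 m and horizontal distance between seated2 and carrier below 0.15 m and linear speed of seated2 above 1 m/s) or (height (world z) of seated3 below 0.045 m and horizontal distance between seated3 and carrier below 0.15 m and linear speed of seated3 above 1 m/s) or (height (world z) of seated4 below 0.045 m and horizontal distance between seated4 and carrier below 0.15 m and linear speed of seated4 above 1 m/s) or (height (world z) of spare1 below 0.045 m and horizontal distance between spare1 and carrier below 0.15 m and linear speed of spare1 above 1 m/s) or (height (world z) of spare2 below 0.045 m and horizontal distance between spare2 and carrier below 0.15 m and linear speed of spare2 above 1 m/s) or (height (world z) of spare3 below 0.045 m and horizontal distance between spare3 and carrier below 0.15 m and linear speed of spare3 above 1 m/s) or (height (world z) of spare4 below 0.045 m and horizontal distance between spare4 and carrier below 0.15 m and linear speed of spare4 above 1 m/s) or (height (world z) of flagged1 below 0.045 m and horizontal distance between flagged1 and carrier below 0.15 m and linear speed of flagged1 above 1 m/s) or (height (world z) of flagged1 below 0.045 m and horizontal distance between flagged1 and crate below 0.13 m and linear speed of flagged1 above 1 m/s) or (height (world z) of flagged2 below 0.045 m and horizontal distance between flagged2 and carrier below 0.15 m and linear speed of flagged2 above 1 m/s) or (height (world z) of flagged2 below 0.045 m and horizontal distance between flagged2 and crate below 0.13 m and linear speed of flagged2 above 1 m/s) or (height (world z) of flagged3 below 0.045 m and horizontal distance between flagged3 and carrier below 0.15 m and linear speed of flagged3 above 1 m/s) or (height (world z) of flagged3 below 0.045 m and horizontal distance between flagged3 and crate below 0.13 m and linear speed of flagged3 above 1 m/s)).
Of seated1, seated2, seated3, seated4 only 2 to 3 are there at a start; the rules pass over those that are not, and their reading is None.
Of flagged1, flagged2, flagged3 only 2 to 3 are there at a start; the rules pass over those that are not, and their reading is None.
At some moment in a run one of spare1, spare2, spare3, spare4, flagged3 may be knocked a few centimetres aside while the robot is not near it.
It also fails if it takes over 210 s, if anything falls off the work surface, if the arm or the gripper's body presses on something with over 40 N, if the wrist force passes 120 N, or if a joint passes its speed limit or range.

## Working session

There is one attempt and no reset: what is moved stays moved. The work goes in short steps, each a Python script; the robot and the scene stay as the last script left them, time stands still between calls to the robot, and variables do not carry over. Pictures are saved under pics/ and viewed, at most 14 in all, crops included, and the job is handed in when it is done.

```bash
mkdir -p pics; ls; python3 - <<'E'
from workcell import manip, imaging
import cv2
for n in ["top","side"]:
    c=imaging.read_camera(n); cv2.imwrite(f"pics/{n}0.png",cv2.resize(c["image"][:,:,::-1],(800,600),interpolation=cv2.INTER_CUBIC))
    print(n,{k:c[k] for k in c if k!="image"})
print(manip.read_state())
E
```

```text
pics
top {'fx': 459.4951302404522, 'fy': 459.4951302404522, 'cx': 271.2089516412957, 'cy': 211.44657602032927, 'k1': -0.06321840907016209, 'extrinsics': array([[-6.05110627e-03, -9.99650012e-01,  2.57534184e-02,
         4.42780507e+02],
       [-9.99857288e-01,  6.45457028e-03,  1.56122403e-02,
         5.86366312e+01],
       [-1.57730034e-02, -2.56552717e-02, -9.99546407e-01,
         1.12015624e+03],
       [ 0.00000000e+00,  0.00000000e+00,  0.00000000e+00,
         1.00000000e+00]])}
side {'fx': 411.2701967140986, 'fy': 411.2701967140986, 'cx': 279.8667854169589, 'cy': 214.68338955405395, 'k1': -0.10168387469351238, 'extrinsics': array([[-9.51804609e-01, -2.17192015e-01,  2.16553952e-01,
         2.30933485e+02],
       [-3.06579346e-01,  6.93953222e-01, -6.51489086e-01,
         8.48682417e+02],
       [-8.78008517e-03, -6.86481284e-01, -7.27094462e-01,
         9.18695391e+02],
       [ 0.00000000e+00,  0.00000000e+00,  0.00000000e+00,
         1.00000000e+00]])}
{'time_s': 0.1, 'joint_positions': array([-1.38611526e+00,  1.58998657e-01,  1.59810582e+00, -2.08735676e-05,
        1.38618615e+00, -2.10101437e-01]), 'joint_vel': array([ 0.00105918, -0.00349933, -0.0021869 , -0.00143402,  0.00073027,
        0.00191893]), 'joint_torque': array([ 4.88266105e-04, -3.86505854e+01, -3.22958636e+01,  7.03482167e-02,
        3.39925883e-02, -5.54080430e-05]), 'ee_pos': array([ 221.0239121 , -530.25060908,  235.71048828]), 'tcp_rot': array([ 9.80580789e-01,  1.96113728e-01,  5.33510112e-07, -8.49048920e-04]), 'ft_force': array([-0.18955913, -0.08858813,  0.00120417]), 'ft_torque': array([ 0.0603151 , -0.00152929, -0.02284829]), 'finger_force': 0.0, 'finger_gap': 91.92537623226904}
```

View pics/top0.png

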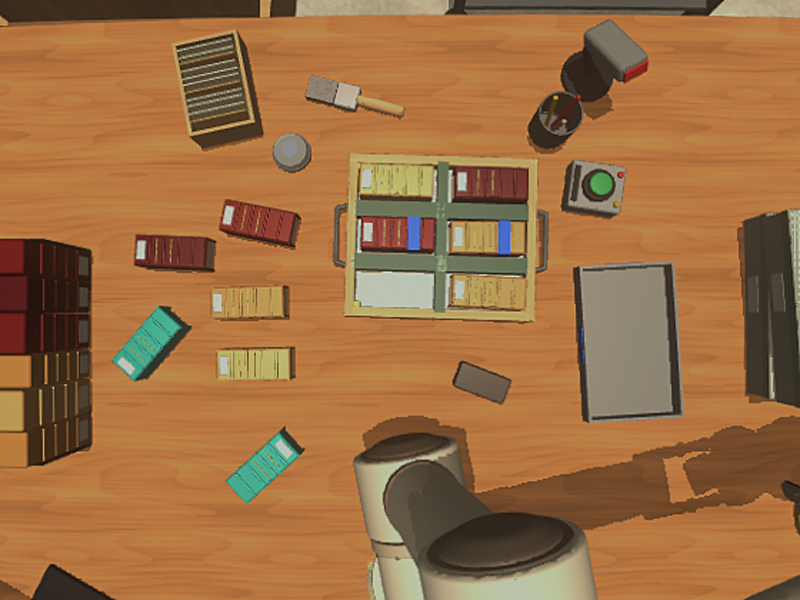

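View pics/side0.png

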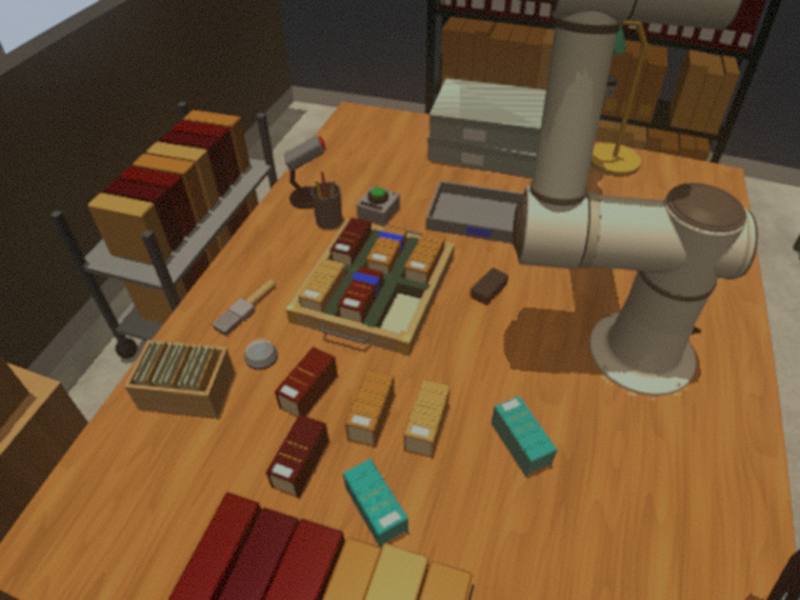

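The six carrier pockets are at about (398,182), (489,184), (397,232), (481,236), (396,290) and (487,292) in the top view:
- **Blue-banded:** (397,232) and (481,236).
- **Empty:** (396,290).
- **Possible spares:** dark red at (259,222) and (175,252), tan at (250,302) and (256,363). None shows a band.
- **Look-alikes to leave:** turquoise at (150,343) and (265,465), plus the big volumes at far left.

Next I'll take wrist views for accurate measurement.

```bash
cat > h.py <<'E'
from workcell import manip, imaging
import numpy as np, cv2
def quat(a): return [np.cos(a/2),np.sin(a/2),0,0]   # down, tool x at angle a in plane
def ray(c,uv):
    d=np.array([(uv[0]-c["cx"])/c["fx"],(uv[1]-c["cy"])/c["fy"]]); s=d.copy()
    for _ in range(20): s=d/(1+c["k1"]*(s@s))
    E=c["extrinsics"]; return E[:3,3],E[:3,:3]@np.array([s[0],s[1],1])
def onplane(c,uv,z):
    o,r=ray(c,uv); return (o+r*(z-o[2])/r[2])[:2]
def tri(c1,u1,c2,u2):
    A=[];b=[]
    for c,u in((c1,u1),(c2,u2)):
        o,r=ray(c,u); r=r/np.linalg.norm(r); P=np.eye(3)-np.outer(r,r); A.append(P);b.append(P@o)
    return np.linalg.lstsq(np.vstack(A),np.hstack(b),rcond=None)[0]
def proj(c,p):
    E=c["extrinsics"]; q=E[:3,:3].T@(np.asarray(p,float)-E[:3,3]); s=q[:2]/q[2]; s=s*(1+c["k1"]*(s@s))
    return [c["fx"]*s[0]+c["cx"],c["fy"]*s[1]+c["cy"]]
def snap(cam,name):
    import pickle
    c=imaging.read_camera(cam); pickle.dump(c,open(f"pics/{name}.pkl","wb"))
    cv2.imwrite(f"pics/{name}.png",cv2.resize(c["image"][:,:,::-1],(800,600),interpolation=cv2.INTER_CUBIC)); return c
def load(name):
    import pickle; return pickle.load(open(f"pics/{name}.pkl","rb"))
E
python3 - <<'E'
from h import *
c=imaging.read_camera("top")
for n,p,z in [("car",(442,237),42),("crate",(630,342),38),("btn",(600,184),70),("s",(259,222),60),("s",(175,252),60),("s",(250,302),60),("s",(256,363),60),("pen",(555,120),95),("loupe",(291,152),36),("brown",(482,382),20)]:
    print(n,onplane(c,np.array(p)*.7,z).round())
car=onplane(c,np.array((442,237))*.7,42)
for a in (-np.pi/2,np.pi/2): print(a,manip.solve_ik([car[0],car[1],300],quat(a)))
E
```

```text
car [577. -15.]
crate [ 402. -325.]
btn [ 658. -269.]
s [602. 284.]
s [554. 423.]
s [472. 299.]
s [373. 289.]
pen [ 756. -192.]
loupe [723. 236.]
brown [336. -81.]
-1.5707963267948966 [-2.35237860e-01  1.29320322e-01  1.50465943e+00 -4.44089210e-16
  1.50761290e+00  2.90635479e+00]
1.5707963267948966 [-2.35237860e-01  1.29320322e-01  1.50465943e+00 -4.44089210e-16
  1.50761290e+00 -2.35237860e-01]
```

```bash
python3 - <<'E'
from h import *
q=quat(np.pi/2)
for i,(x,y,z) in enumerate([(520,-45,400),(520,55,400),(430,300,400),(470,370,400),(400,-230,400),(400,-330,400)]):
    try:
        manip.move_ptp([x,y,z],q); manip.sleep(.3); c=snap("wrist",f"w{i}"); print(i,c["extrinsics"].round(2).tolist(),c["fx"],c["k1"])
    except manip.IKError as e: print(i,e)
print(manip.read_state()["time_s"])
E
```

```text
0 [[1.0, -0.0, 0.0, 520.29], [-0.0, -0.95, -0.3, 38.37], [0.0, 0.3, -0.95, 548.3], [0.0, 0.0, 0.0, 1.0]] 293.9497996731749 -0.03552374141480813
1 [[1.0, -0.0, 0.0, 520.49], [-0.0, -0.95, -0.3, 137.79], [0.0, 0.3, -0.95, 548.34], [0.0, 0.0, 0.0, 1.0]] 293.9497996731749 -0.03552374141480813
2 [[1.0, -0.0, 0.0, 430.87], [-0.0, -0.95, -0.3, 383.02], [0.0, 0.3, -0.95, 548.37], [0.0, 0.0, 0.0, 1.0]] 293.9497996731749 -0.03552374141480813
3 [[1.0, -0.0, 0.0, 470.02], [-0.0, -0.95, -0.3, 453.03], [0.0, 0.3, -0.95, 549.12], [0.0, 0.0, 0.0, 1.0]] 293.9497996731749 -0.03552374141480813
4 [[1.0, 0.0, 0.0, 400.35], [0.0, -0.95, -0.3, -146.04], [0.0, 0.3, -0.95, 548.42], [0.0, 0.0, 0.0, 1.0]] 293.9497996731749 -0.03552374141480813
5 [[1.0, 0.0, 0.0, 400.3], [0.0, -0.95, -0.3, -245.36], [0.0, 0.3, -0.95, 548.83], [0.0, 0.0, 0.0, 1.0]] 293.9497996731749 -0.03552374141480813
8.9417
```

View pics/w0.png

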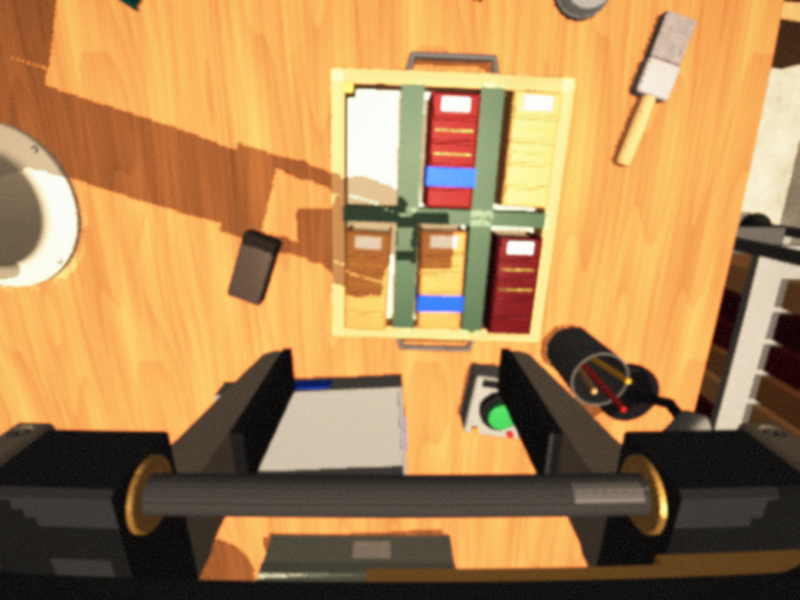

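View pics/w2.png

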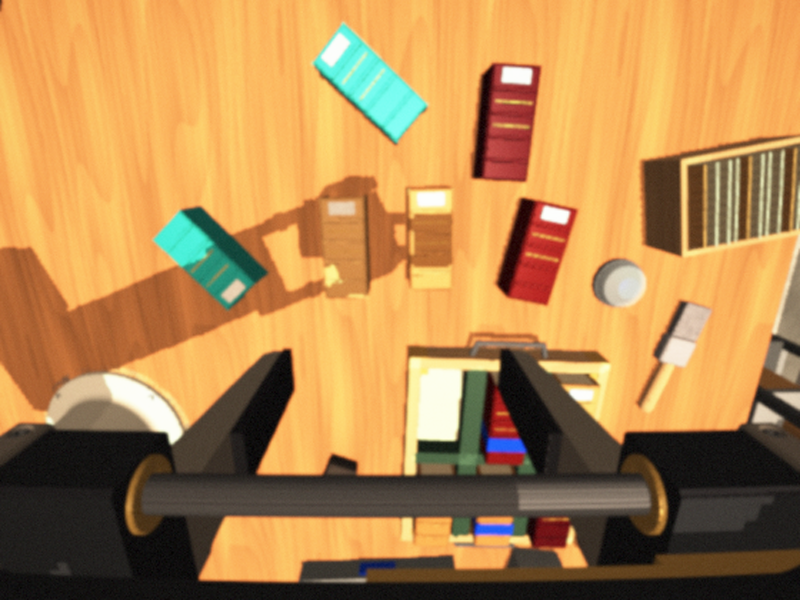

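The wrist views are clear. w0 shows the blue-banded books at (450,150) and (440,278), and the empty pocket at (372,135). w2 shows tan spares at (345,245) and (430,238), and dark red ones at (507,122) and (540,252), none banded. The turquoise look-alikes are at (370,85) and (210,258). Next I'll triangulate heights against the top camera and make close crops.

```bash
python3 - <<'E'
from h import *
t=imaging.read_camera("top"); w0=load("w0"); w2=load("w2"); k=.7
k=np.array
for n,w,a,b in [("spA",w2,(555,214),(229,213)),("spB",w2,(517,76),(140,251)),("tan1",w2,(430,200),(217,301)),("tan2",w2,(342,209),(222,362)),
 ("fl5",w0,(455,103),(367,233)),("fl2",w0,(441,242),(457,238)),
 ("c-x+y",w0,(333,70),(345,317)),("c+x+y",w0,(574,79),(349,155)),("c+x-y",w0,(544,341),(537,158)),("c-x-y",w0,(333,336),(534,321))]:
    print(n,tri(w,k(a)*.7,t,k(b)*.7).round(1))
def crop(c,x0,y0,x1,y1,s,name):
    im=cv2.resize(c["image"][y0:y1,x0:x1,::-1],None,fx=s,fy=s,interpolation=cv2.INTER_CUBIC)
    im=cv2.convertScaleAbs(im,alpha=1.2,beta=25)
    for x in range(-(-x0//20)*20,x1,20): cv2.putText(im,str(x),(int((x-x0)*s),10),0,.35,(255,255,255),1); cv2.line(im,(int((x-x0)*s),12),(int((x-x0)*s),im.shape[0]),(255,255,255),1) if 0 else cv2.line(im,(int((x-x0)*s),12),(int((x-x0)*s),20),(0,0,0),1)
    for y in range(-(-y0//20)*20,y1,20): cv2.putText(im,str(y),(0,int((y-y0)*s)+4),0,.35,(255,255,255),1)
    cv2.imwrite(f"pics/{name}.png",im)
crop(w2,215,35,415,215,3.3,"cs")
crop(w0,220,35,415,250,2.75,"cc")
E
```

```text
spA [618.1 335.   52.7]
spB [555.5 476.4  73.8]
tan1 [471.6 351.3  64.8]
tan2 [373.3 341.7  73. ]
fl5 [582.9 107.6  62.5]
fl2 [567.8 -33.9 107.3]
c-x+y [447.5 148.8  13.4]
c+x+y [715.9 137.   42.2]
c+x-y [ 706.  -168.9   58.5]
c-x-y [ 438.8 -165.    45.3]
```

View pics/cs.png

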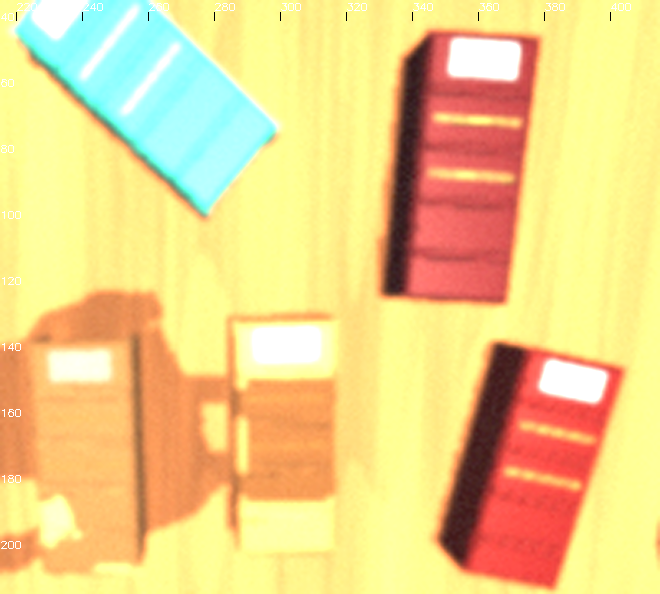

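View pics/cc.png

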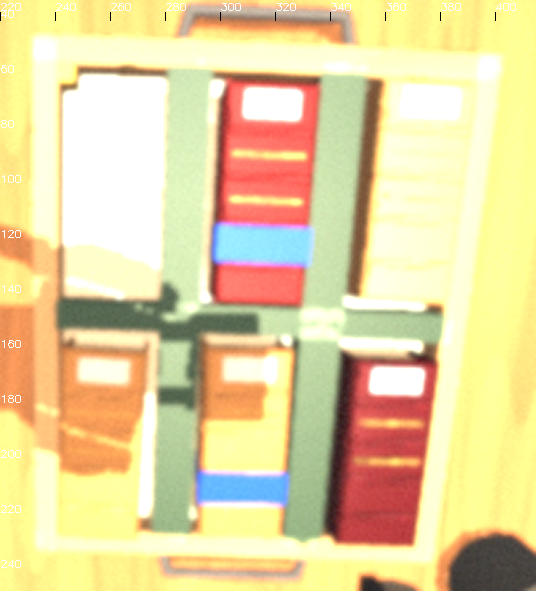

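The crops confirm it: the dark red and tan spares have no bands, and the two carrier books at crop (265,190) and (245,440) do. The tan spare at (285,430) only carries a finger shadow. Next I'll compute poses from the corners, and heights by patch matching between wrist views.

```bash
cat > m.py <<'E'
from h import *
w=[load(f"w{i}") for i in range(6)]
def rect(c,pts,off,s,z):
    P=np.array([onplane(c,np.array(off)+(np.array(p)-0.0)/s,z) for p in pts]) # TL TR BR BL
    ctr=P.mean(0); ax=(P[0]+P[1]-P[2]-P[3])/2; th=(P[1]+P[2]-P[0]-P[3])/2
    print("  ctr",ctr.round(1),"len %.1f thick %.1f yaw_of_length %.2f deg (perp of thick %.2f)"%(np.linalg.norm(ax),np.linalg.norm(th),np.degrees(np.arctan2(ax[1],ax[0])),np.degrees(np.arctan2(th[1],th[0]))+90)); return ctr
if __name__=="__main__":
    S={"B":[(430,33),(540,37),(506,303),(408,297)],"A":[(527,348),(623,367),(554,588),(467,570)],"tan1":[(235,316),(335,316),(333,550),(238,552)],"tan2":[(32,341),(131,341),(136,565),(38,568)]}
    for n,p in S.items(): print(n); rect(w[2],p,(215,35),3.3,60)
    C={"f5":[(228,80),(319,83),(302,304),(211,304)],"f2":[(207,348),(292,350),(285,535),(197,533)],"p3":[(357,360),(436,362),(414,543),(333,543)],"p1":[(65,348),(146,348),(137,536),(62,536)],"p6":[(385,80),(475,80),(443,305),(367,303)]}
    for n,p in C.items(): print(n); rect(w[0],p,(220,35),2.75,70)
    print("carrier"); rect(w[0],[(35,38),(500,55),(436,560),(37,552)],(220,35),2.75,42)
    def match(a,b,u,z,h=9):
        u=np.array(u); A=cv2.cvtColor(w[a]["image"],cv2.COLOR_RGB2GRAY); B=cv2.cvtColor(w[b]["image"],cv2.COLOR_RGB2GRAY)
        ui=u.round().astype(int); T=A[ui[1]-h:ui[1]+h+1,ui[0]-h:ui[0]+h+1]
        o=onplane(w[a],ui,z); g=np.array(proj(w[b],[*o,z])).round().astype(int); m=h+14
        R=cv2.matchTemplate(B[g[1]-m:g[1]+m+1,g[0]-m:g[0]+m+1],T,cv2.TM_CCOEFF_NORMED); _,v,_,l=cv2.minMaxLoc(R)
        return tri(w[a],ui,w[b],g-m+h+np.array(l)).round(1),round(v,2)
    for n,u in {"A":(385,150),"B":(362,53),"tan1":(301,139),"tan2":(239,146)}.items(): print(n,match(2,3,u,60))
    for n,u in {"f5":(319,73),"f2":(309,169),"p6":(376,72),"p3":(364,173),"rimTL":(233,49),"rimTR":(402,55)}.items(): print(n,match(0,1,u,60))
E
python3 m.py; python3 - <<'E'
import cv2,numpy as np
a=cv2.imread('pics/w4.png');b=cv2.imread('pics/w5.png')
cv2.imwrite('pics/cr.png',np.hstack([cv2.resize(a[:430],None,fx=.5,fy=.7)[:, :],cv2.resize(b[:430],None,fx=.5,fy=.7)]))
E
```

```text
B
  ctr [556.4 431.4] len 116.9 thick 49.3 yaw_of_length 87.65 deg (perp of thick 87.81)
A
  ctr [604.  288.3] len 117.0 thick 49.1 yaw_of_length 79.27 deg (perp of thick 78.83)
tan1
  ctr [471.9 305.8] len 119.0 thick 49.2 yaw_of_length 91.43 deg (perp of thick 90.61)
tan2
  ctr [370.  295.8] len 115.5 thick 50.1 yaw_of_length 89.26 deg (perp of thick 90.81)
f5
  ctr [581.2  57.6] len 118.7 thick 51.1 yaw_of_length 87.46 deg (perp of thick 89.34)
f2
  ctr [574.6 -86.2] len 116.6 thick 53.0 yaw_of_length 89.29 deg (perp of thick 88.63)
p3
  ctr [660.8 -92.8] len 116.0 thick 49.6 yaw_of_length 87.75 deg (perp of thick 89.33)
p1
  ctr [487.3 -86.5] len 118.7 thick 47.6 yaw_of_length 87.08 deg (perp of thick 89.97)
p6
  ctr [667.1  58.4] len 119.9 thick 46.9 yaw_of_length 88.25 deg (perp of thick 89.77)
carrier
  ctr [579.6 -15.4] len 311.7 thick 267.8 yaw_of_length 88.31 deg (perp of thick 88.54)
A (array([608.8, 335.2,  58.7]), 0.93)
B (array([558.7, 479.3,  62.5]), 0.99)
tan1 (array([470.8, 351.8,  53. ]), 0.76)
tan2 (array([373.7, 343.5,  89.6]), 0.81)
f5 (array([582.8, 104.8,  73.2]), 0.87)
f2 (array([570.9, -39.2,  70.6]), 0.76)
p6 (array([663. , 106.5,  77.1]), 0.78)
p3 (array([662.2, -45. ,  75.1]), 0.94)
rimTL (array([451.4, 144.8,  37.8]), 0.92)
rimTR (array([718.1, 137.3,  38.8]), 0.98)
```

View pics/w4.png

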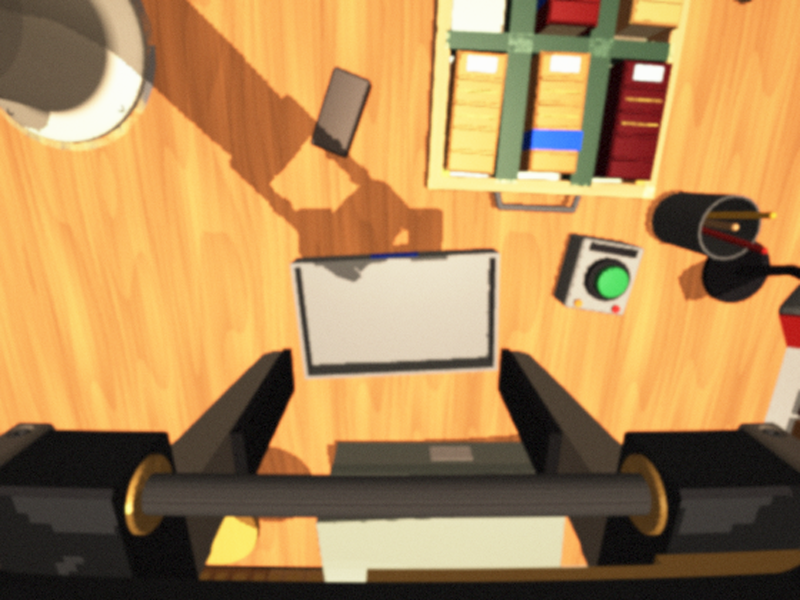

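The crate's inner floor centre is near (397,315) in w4 and the green button is at (608,280). The pencil pot is beyond it at (725,230). I need to see how thick the finger tips are before going into the 36 mm gaps.

```bash
python3 - <<'E'
from h import *
c=load("w4"); im=c["image"][225:345,110:260,::-1]
im=cv2.convertScaleAbs(cv2.resize(im,None,fx=4,fy=4,interpolation=cv2.INTER_CUBIC),alpha=2.2,beta=20); cv2.imwrite("pics/tip.png",im)
E=c["extrinsics"]; s=[400,-230,400]
for n,(dx,dy,dz) in {"tip inner near":(-46,10,-22),"tip outer near":(-64,10,-22),"tip inner far":(-46,-10,-22),"tip outer far":(-64,-10,-22)}.items():
    print(n,((np.array(proj(c,[400.35+dx,-230+dy,400+dz]))-[110,225])*4).round())
E
```

```text
tip inner near [374.  69.]
tip outer near [261.  68.]
tip inner far [384. 182.]
tip outer far [274. 181.]
```

View pics/tip.png

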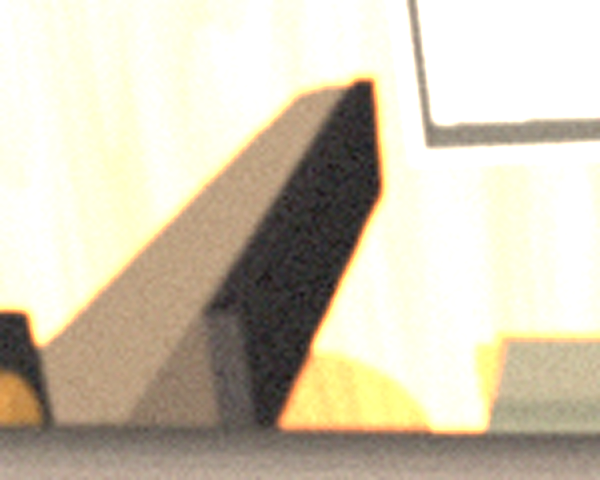

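The fingers taper to about 11 mm at the tips (crop (300–370, 85)), so shallow insertion into the gaps is fine. Next I'll measure the crate and button, then move the first flagged book.

```bash
cat >> h.py <<'E'
D=np.pi/180
CAR=np.array([579.,-15.2]); CYAW=-1.55*D
def pocket(i):
    l=np.array([(-88,0,88)[(i-1)%3],-75 if i<4 else 75]); c,s=np.cos(CYAW),np.sin(CYAW)
    return CAR+np.array([c*l[0]-s*l[1],s*l[0]+c*l[1]])
def st():
    s=manip.read_state(); return "t %.1f pos %s F %s gap %.1f ff %.1f"%(s["time_s"],s["ee_pos"].round(1),s["ft_force"].round(1),s["finger_gap"],s["finger_force"])
def pick(xy,L,z,up=200,grip=25):
    q=quat(L*D); manip.gripper_open(); manip.move_ptp([*xy,up],q); manip.servo_line([*xy,z+25],q,200); f0=manip.read_state()["ft_force"][2]
    for zz in np.arange(z+20,z-.1,-5):
        manip.servo_line([*xy,zz],q,80); f=manip.read_state()["ft_force"][2]
        if abs(f-f0)>6: print("contact on descent",zz,f-f0); return False
    manip.gripper_close(grip); print("closed",st()); manip.servo_line([*xy,up],q,150); print("lifted",st()); return True
def lower(xy,L,z,up=200):
    q=quat(L*D); manip.move_ptp([*xy,up],q); manip.servo_line([*xy,z+40],q,200); manip.sleep(.2); f0=manip.read_state()["ft_force"][2]
    for zz in [z+32,z+27,z+22,z+17,z+12,z+8,z+5,z+3,z+1.5,z+.5]:
        manip.servo_line([*xy,zz],q,50); manip.sleep(.1); f=manip.read_state()["ft_force"][2]
        if f-f0>6:
            print("contact",zz-z,f-f0); return zz-z<3
    print("lowered",st()); return True
def release(xy,L,z,up=200):
    q=quat(L*D); manip.gripper_open(); manip.sleep(.2); print("open",st()); p=manip.read_state()["ee_pos"]; manip.servo_line([p[0],p[1],up],q,120)
E
python3 - <<'E'
from h import *; from m import rect
w4=load("w4"); t=load("w4")
print("crate");rect(w4,[(292,262),(498,251),(497,368),(307,377)],(0,0),1/.7,38)
top=imaging.read_camera("top")
P=[(574,267),(675,263),(682,416),(585,420)]
Q=np.array([onplane(top,np.array(p)*.7,38) for p in P]); print(Q.round(1).tolist(),Q.mean(0))
print("btn tri",tri(w4,np.array((609,280))*.7,top,np.array((600,184))*.7).round(1),onplane(w4,np.array((609,280))*.7,70))
for i in range(1,7): print(i,pocket(i).round(1))
E
```

```text
crate
  ctr [ 404.3 -327. ] len 158.9 thick 255.7 yaw_of_length 93.46 deg (perp of thick 93.09)
[[526.7, -233.2], [532.5, -402.7], [278.9, -410.9], [274.3, -248.7]] [ 403.0770225  -323.87140371]
btn tri [ 660.7 -272.6   57.7] [ 653.96203497 -268.91968719]
1 [489.  -87.8]
2 [577.  -90.2]
3 [664.9 -92.6]
4 [493.1  62.2]
5 [581.   59.8]
6 [669.   57.4]
```

```bash
python3 - <<'E'
from h import *
try:
    if pick((580.5,58),88.45,72):
        xy=(453.9,-323.1)
        if lower(xy,93.3,67): release(xy,93.3,67)
except Exception as e: print("ERR",repr(e),st())
E
```

```text
closed t 13.6 pos [580.6  58.   72.1] F [0.4 0.8 0. ] gap 51.9 ff 25.0
lifted t 14.6 pos [579.6  58.1 198.5] F [ 0.1 -0.2 -3.3] gap 51.8 ff 25.0
lowered t 20.4 pos [ 453.9 -323.1   67.5] F [-0.5 -0.6 -3.7] gap 52.0 ff 25.0
open t 21.4 pos [ 453.9 -323.1   67.5] F [-0.   0.7  0. ] gap 92.2 ff 0.0
```

```bash
python3 - <<'E'
from h import *
try:
    if pick((574.5,-88),88.45,72):
        xy=(354.1,-328.9)
        if lower(xy,93.3,67): release(xy,93.3,67)
        q=quat(np.pi/2)
        manip.move_ptp([580,-60,300],q); manip.sleep(.3); snap("wrist","w6")
        manip.move_ptp([430,300,400],q); manip.sleep(.3); snap("wrist","w7"); snap("top","t1")
        print(st())
        a,b=[load(n)["image"] for n in("w6","w7")]
        im=np.hstack([a[0:280,150:500],b[20:220,150:500].repeat(1,0) if 0 else np.vstack([b[20:220,150:500],np.zeros((80,350,3),np.uint8)])])
        cv2.imwrite("pics/m1.png",cv2.resize(im[:,:,::-1],(800,320)))
except Exception as e: print("ERR",repr(e),st())
E
```

```text
closed t 26.5 pos [574.1 -88.   72. ] F [-3.6 -0.2  2.1] gap 51.5 ff 25.0
lifted t 27.5 pos [573.7 -87.7 198.6] F [-0.   0.2 -1.6] gap 51.8 ff 25.0
lowered t 33.1 pos [ 354.1 -328.9   67.5] F [-0.3 -0.  -3.3] gap 51.9 ff 25.0
open t 34.0 pos [ 354.1 -328.9   67.5] F [-1.   0.3  0.6] gap 92.1 ff 0.0
t 38.9 pos [430.2 299.8 399.9] F [ 0.5  1.  -0.6] gap 92.4 ff 0.0
```

View pics/w6.png

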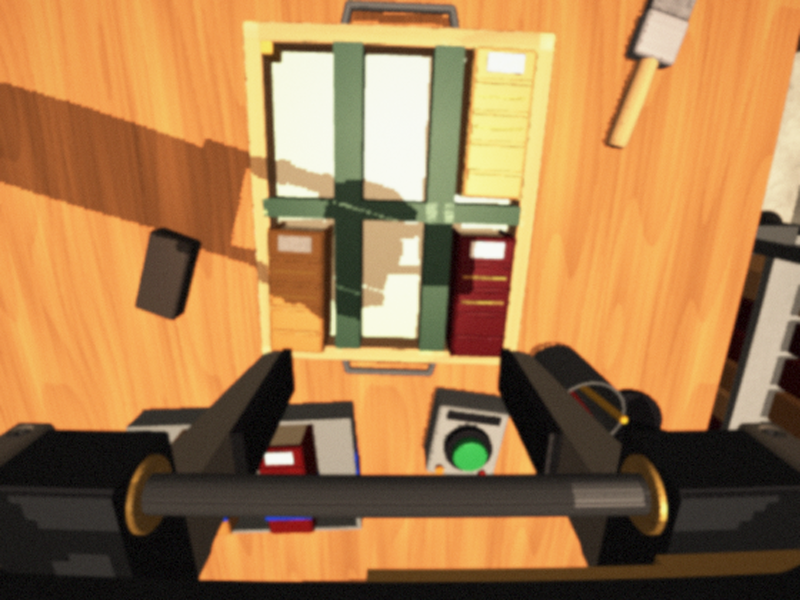

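View pics/t1.png

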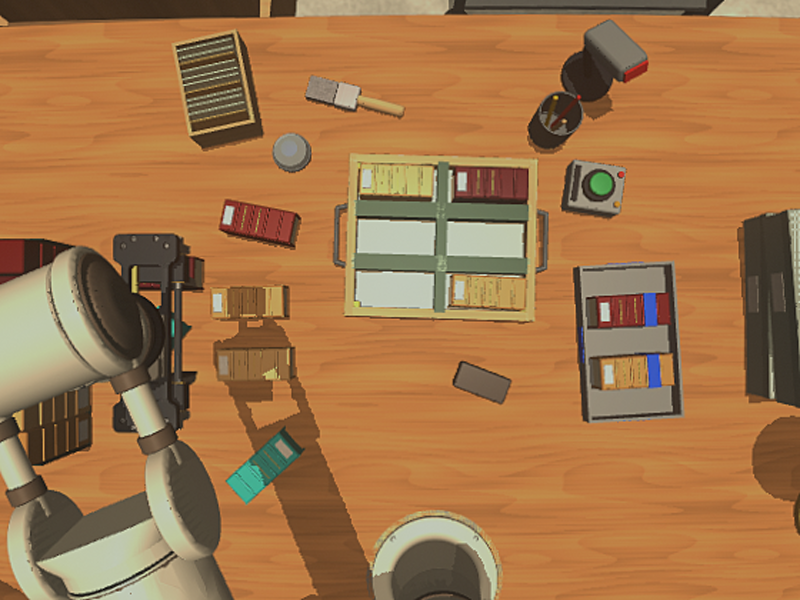

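All three vacant pockets are clear. The crate holds both banded books upright at top px (627,310) and (633,370), and no spare has moved. I'll refine the carrier's pose from w6.

```bash
python3 - <<'E'
from h import *; from m import rect
c=load("w6")
print("rim");rect(c,[(245,25),(555,35),(518,364),(264,356)],(0,0),1/.7,42)
print("p5");rect(c,[(365,53),(434,55),(427,203),(362,200)],(0,0),1/.7,42)
print("p2");rect(c,[(362,221),(424,221),(419,346),(361,345)],(0,0),1/.7,42)
im=cv2.convertScaleAbs(c["image"][5:265,165:395,::-1],alpha=.8)
im=cv2.resize(im,None,fx=2.3,fy=2.3,interpolation=cv2.INTER_CUBIC)
import h
def put(p,col):
    u=(np.array(proj(c,p))-[165,5])*2.3; cv2.circle(im,tuple(int(v) for v in u.round()),2,col,-1)
R=np.array([[np.cos(CYAW),-np.sin(CYAW)],[np.sin(CYAW),np.cos(CYAW)]])
for sx in(-1,1):
    for sy in(-1,1):
        put([*(CAR+R@[135*sx,157*sy]),42],(0,0,255))
        for i in range(1,7): put([*(pocket(i)+R@[31*sx,66*sy]),42],(255,0,0))
cv2.imwrite("pics/ov.png",im)
E
```

```text
rim
  ctr [580.1 -14.8] len 309.5 thick 268.3 yaw_of_length 88.36 deg (perp of thick 88.15)
p5
  ctr [581.5  57.6] len 125.5 thick 60.6 yaw_of_length 87.95 deg (perp of thick 87.92)
p2
  ctr [576. -88.] len 129.2 thick 60.1 yaw_of_length 88.46 deg (perp of thick 89.41)
```

View pics/ov.png

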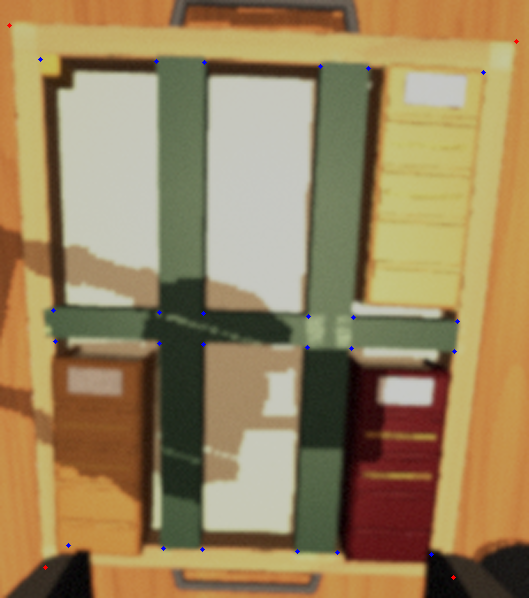

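The predicted pocket corners (blue dots) sit on the green bars, so the carrier pose is right. Now the first spare goes in, after checking automatically that the spares haven't moved since w2.

```bash
cat >> h.py <<'E'
SP={"A":((604.,288.3),79.1),"tan1":((471.9,305.8),91.0),"tan2":((370.,295.8),90.0),"B":((556.4,431.4),87.7)}
def moved(name,ref="w2"):
    """mean abs difference inside each spare's top face, between two wrist pictures from the same pose"""
    a,b=load(ref),load(name); out={}
    for n,(xy,L) in SP.items():
        t=np.array([np.cos(L*D),np.sin(L*D)]); p=np.array([-t[1],t[0]])
        poly=np.array([proj(a,[*(np.array(xy)+t*66*i+p*32*j),60]) for i,j in((1,1),(1,-1),(-1,-1),(-1,1))])
        m=cv2.fillConvexPoly(np.zeros(a["image"].shape[:2],np.uint8),poly.round().astype(int),1)>0
        A,B=[cv2.GaussianBlur(x["image"],(5,5),0).astype(int)[m] for x in(a,b)]; out[n]=round(float(np.abs(A-B).mean()),1)
    return out
def fill(n,i):
    q=quat(np.pi/2); manip.move_ptp([430,300,400],q); manip.sleep(.3); nm="chk%d"%i; snap("wrist",nm); d=moved(nm); print(n,i,d)
    if d[n]>8: print("moved?"); return False
    xy,L=SP[n]; P=pocket(i); K=90+CYAW/D
    return pick(xy,L,62) and lower(P,K,72) and (release(P,K,72) or True)
E
python3 - <<'E'
from h import *
print(moved("w7"))
try: print(fill("A",5))
except Exception as e: print("ERR",repr(e))
print(st())
E
```

```text
{'A': 3.6, 'tan1': 3.6, 'tan2': 3.4, 'B': 52.8}
A 5 {'A': 6.3, 'tan1': 4.8, 'tan2': 4.1, 'B': 52.7}
closed t 43.4 pos [603.7 288.4  62.1] F [-1.9  0.1  1.5] gap 52.2 ff 25.0
lifted t 44.5 pos [603.1 288.  198.3] F [ 0.4  0.5 -5. ] gap 51.8 ff 24.9
lowered t 49.7 pos [581.   59.8  72.5] F [ 0.4  0.5 -4. ] gap 51.5 ff 24.9
open t 50.7 pos [580.7  59.8  72.6] F [-5.  -0.1  5.2] gap 92.0 ff 2.8
True
t 51.9 pos [580.1  59.8 198.9] F [-0.   1.9 -1.1] gap 91.7 ff 0.0
```

Spare B was bumped aside, but it isn't needed. The other spares are unchanged, so I'll continue.

```bash
python3 - <<'E'
from h import *
try:
    if fill("tan1",2): print(fill("tan2",4))
    q=quat(np.pi/2); manip.move_ptp([560,-60,330],q); manip.sleep(.3); snap("wrist","w8")
    manip.set_joints([-1.386,0.158,1.597,0,1.386,-0.21]); snap("top","t2")
except Exception as e: print("ERR",repr(e))
print(st())
E
```

```text
tan1 2 {'A': 67.3, 'tan1': 5.1, 'tan2': 5.0, 'B': 52.0}
closed t 57.2 pos [471.7 305.8  62. ] F [-1.7 -0.5  0.5] gap 51.4 ff 25.0
lifted t 58.3 pos [471.1 305.4 198.5] F [ 0.4  0.3 -4. ] gap 52.0 ff 25.0
lowered t 64.2 pos [577.  -90.2  72.5] F [-1.3 -0.1 -3.6] gap 51.9 ff 25.0
open t 65.1 pos [576.1 -90.2  72.9] F [-6.3  0.   6. ] gap 91.8 ff 3.3
tan2 4 {'A': 67.4, 'tan1': 23.4, 'tan2': 4.8, 'B': 52.1}
closed t 72.1 pos [369.7 295.8  62. ] F [-1.6  1.2  2.8] gap 51.8 ff 24.9
lifted t 73.2 pos [369.2 295.4 198.7] F [-0.4  0.9 -3.7] gap 51.8 ff 24.9
lowered t 78.5 pos [493.   62.2  72.5] F [-0.  -0.2 -3.4] gap 51.9 ff 24.9
open t 79.5 pos [493.   62.2  72.5] F [-0.2 -0.2  0.6] gap 91.7 ff 0.0
True
t 84.0 pos [ 222.1 -530.5  237.1] F [-0.4  0.1 -0.1] gap 91.8 ff 0.0
```

View pics/w8.png

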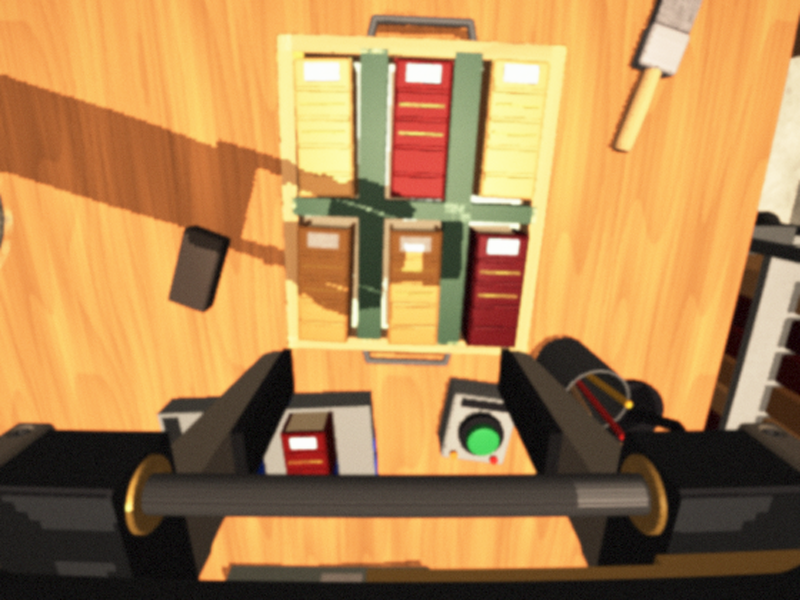

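View pics/t2.png

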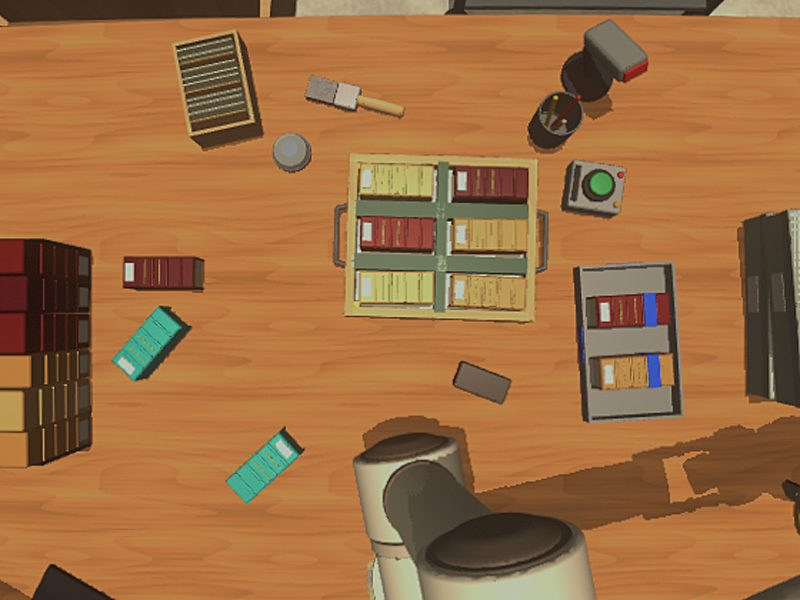

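The carrier is full: all six books are level in w8 with no bands. The crate holds the two banded books, and the leftover spare stands at top px (163,273). Next is the button.

```bash
python3 - <<'E'
from h import *
k=.7; P=[]
for a,ua,b,ub in (("w4",(609,280),"w8",(482,434)),("w4",(609,280),"w6",(469,448))):
    print(tri(load(a),np.array(ua)*k,load(b),np.array(ub)*k).round(1))
for n,u in (("w4",(609,280)),("w8",(482,434)),("w6",(469,448)),("t2",(600,184))): P.append(onplane(load(n),np.array(u)*k,70)); print(n,P[-1].round(1))
b=np.mean(P,0); print(b)
q=quat(np.pi/2)
manip.gripper_close(10)
manip.move_ptp([*b,200],q); manip.servo_line([*b,105],q,100); manip.sleep(.2); f0=manip.read_state()["ft_force"][2]
for z in np.arange(100,79.9,-1):
    manip.servo_line([*b,z],q,30); manip.sleep(.05); f=manip.read_state()["ft_force"][2]-f0
    if f>1: print(z,round(f,1))
    if f>12: break
manip.sleep(.3); print(st())
manip.servo_line([*b,200],q,100); manip.set_joints([-1.386,0.158,1.597,0,1.386,-0.21]); snap("top","t3")
a=load("t2")["image"].astype(int); c=load("t3")["image"].astype(int); d=np.abs(a-c).max(2); d=cv2.blur(d.astype(np.float32),(5,5)); print("changed px above arm",np.argwhere(d[:285,:460]>25).shape, st())
E
```

```text
[ 662.7 -273.1   52.2]
[ 662.6 -273.    52.3]
w4 [ 654.  -268.9]
w8 [ 657.9 -260.2]
w6 [ 658.3 -259.2]
t2 [ 658.2 -269.2]
[ 657.11567191 -264.3736996 ]
88.0 1.9
87.0 2.0
86.0 2.6
85.0 2.6
84.0 3.3
83.0 5.0
82.0 9.2
81.0 12.9
t 94.8 pos [ 657.4 -264.5   83.3] F [-3.6  2.3 15.6] gap 0.3 ff 7.1
changed px above arm (0, 2) t 98.1 pos [ 222.1 -530.6  236.7] F [0.5 1.  0.2] gap 0.6 ff 0.0
```

The force shows the soft spring over about 5–6 mm and then the hard stop, so the button was fully pressed. Nothing else in view changed, so I'm handing in.

```bash
python3 -c "
from workcell import manip
print(manip.sign_off())"
```

```text
the job is handed in; nothing more can be done
None
```

I handed the job in; no verdict came back. Both blue-banded registers stand in the crate, all six pockets hold sound registers, one spare is left on the table (it was knocked aside during the run), and the call button was pressed to its stop.

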